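# Seat the dust cover on the load-cell base

### The job

Take the square steel cover plate by its bar handle from the sloped rest and lower it, not drop it, into the rim of the grey load-cell base. Press it down against the four stiff orange pads until it sits level and flush with the rim all round, then let go. Do not knock the other things on the bench aside.

Things in the scene. Friction and masses are not known exactly. Their poses are not given: they have to be found in the camera images.
- cover: Loose square steel plate, 110 x 110 x 8 mm, 0.13 to 0.21 kg, black bar handle on top. Origin: centre of its underside; z normal to the plate on the handle side; the bar runs along y. It starts on the sloped rest, leaning 35 degrees (its z axis leans to the robot's side), so the tool must tilt with it. It may go into the base any way round (quarter turns).
- cover_grip (a point): Centre of the handle bar, 33 mm above the plate's underside along its z, with the cover's axes. The bar is 12 mm thick (along x), 64 mm long (along y), 15 mm high (25 to 40 mm above the underside), open below but for a post at each end.
- base: Grey square load-cell base, 140 x 140 x 42 mm, fixed to the bench, black cable gland on its +x side; origin: centre of its underside on the bench, z up, x and y along its sides. A rim 11 mm wide, 8 mm above the deck, encloses a 118 mm square opening: 4 mm play on each side of the cover.
- base_seat (a point): Centre of the deck inside the rim, 34 mm above the bench, base's axes: here lies the underside of the fully pressed cover, its top flush with the rim. Four orange pads (18 mm wide, at x, y = +-40 mm) stand 4 to 6 mm above the deck, hold up the bare cover and stay where pushed; about 3 N each, 12 N together, drives them level with the deck.
- rest: Fixed sloped aluminium rest, 120 x 123 mm, that holds the cover at the start; origin: centre of its foot on the bench; its surface rises at 35 degrees towards its own +x, with the middle of the surface 60 mm above the origin, a lip 8 mm high along the lower (-x) edge and guides 6 mm high at the sides.
- tri_clamp: Bystander: metal ring clamp lying flat, 69 x 94 x 18 mm; origin at the centre of its underside.
- coupler: Bystander: brass-coloured air coupler lying on its side, 26 x 50 x 26 mm; origin at the centre of its underside.
- ferrule: Bystander: flanged metal ferrule, 50 x 50 x 22 mm; origin at the centre of its underside.
- probe_meter: Bystander: yellow and black probe thermometer lying flat, 221 x 56 x 22 mm; origin at the centre of its underside.
- calculator: Bystander: dark pocket calculator lying flat, 112 x 68 x 15 mm; origin at the centre of its underside.
- jar_b: Bystander: white jar with a white lid and a red band, standing alone in front of the weighing indicator, 54 mm wide, 70 mm high; origin at the centre of its underside.

How it is judged:
At the end, for the whole second after the job is handed in: The cover lies in the rim of the base, handle up, within 8 mm of the middle, its underside less than 2 mm above the deck and level within 0.025 rad; it is released and at rest (z of cover in the frame of base_seat between -0.003 and 0.002 m and angle between cover's own z axis and vertical below 0.025 rad and horizontal distance between cover and base_seat below 0.008 m and linear speed of cover below 0.02 m/s and contact force between the fingers and cover below 0.1 N); the robot touches nothing.
It fails at once if the cover is dropped or slammed onto the base (faster than 0.4 m/s when less than 50 mm above its seat) (horizontal distance between cover and base_seat below 0.05 m and z of cover in the frame of base_seat below 0.05 m and linear speed of cover above 0.4 m/s).
It fails at once if a bystander is knocked more than 30 mm from its place (distance of any of tri_clamp, coupler, ferrule, probe_meter, calculator, jar_b from where it was at the start of the episode above 0.03 m).
It also fails if it takes over 48 s, if anything falls off the work surface, if the arm or the gripper's body presses on something with over 40 N, if the wrist force passes 120 N, or if a joint passes its speed limit or range.

### The arm

A 7-joint arm with a two-finger parallel gripper is mounted at the origin on a cart in front of the work surface, level with it; the furniture and walls round the work are solid. World frame = base frame: x ahead of the robot, y to its left, z up, the work surface at z = 0. Lengths are in m, angles in rad, forces in N, time in s.
With the tool pointing down it reaches from about 0.4 to 0.85 m from the base axis. Payload 10.4 kg.
Tool frame: the origin (TCP) lies midway between the tips of the shut fingers; the grasp point (between the pads) lies 19 mm behind it (manip.hold_point_z is the distance from the TCP to the grasp point, in m); z points along the fingers, y is the line along which they close (so a half turn about z gives the same grasp; the last joint's range is limited). The gripper opens to 87 mm and grips with 3 to 60 N. Pads are 19 mm wide; open, the fingers measure 117 mm over their backs; the gripper's body (75 mm by 190 mm) begins 51 mm behind the grasp point.
Start: joints at [1.234, 0.332, -0.065, 1.46, 0.022, 1.35, -0.088], TCP at [0.193, -0.594, 0.223] pointing down, gripper open.
Joint ranges: [-2.6, 2.6], [-0.5, 2.12], [-1.47, 1.34], [0.16, 2.42], [-1.27, 4.41], [0.06, 2.06], [-2.6, 2.6]. Speed limits (rad/s): [2.22, 2.22, 2.79, 2.79, 3.14, 3.14, 3.14].

### API

Orientations are given as a 3x3 rotation matrix whose columns are the frame's x, y, z axes.
In Python, from plant import manip gives the robot as it stands. Calls block until the motion is done:
- manip.move_ptp(position, orientation): joint-space move of the TCP to a pose.
- manip.move_l(position, attitude=None, velocity=0.15): straight line of the TCP; attitude=None keeps the orientation; velocity is the mean speed in m/s.
- manip.set_joints(angles): joint-space move.
- manip.move_gripper(opening, grip_force=None): finger opening in m; grip_force is the grip in N (None keeps the last); returns when the fingers have stopped.
- manip.wait(seconds).
- manip.inverse_kinematics(position, orientation): joint angles nearest the present ones, or None.
- manip.observe(): the state.
- manip.read_camera(name): name is "scene" or "side" or "wrist"; returns a dict with "pixels" (400x640x3 uint8, red, green, blue), "range_z" (400x640 float32, m along the optical axis (not along the pixel's ray), 0 where there is no reading), "mtx" (3x3 intrinsics, pixels), "distortion" ([k1, k2, p1, p2, k3] as OpenCV has them; the pictures are not rectified), "T" (4x4, takes a point from camera to world coordinates). Camera axes: x right, y down, z forward; pixel columns grow to the right and rows downward; lengths in m; the calibration is good to about 2 mm. A picture is of the moment at which its call begins.
A pose or a line that the arm cannot do raises manip.Unreachable and nothing moves.
- manip.sign_off(): hands the job in; it is judged then, once.
The state is a dict: "time_s": time; "joint_pos": joint angles; "joint_vel": joint speeds; "tau": joint torques, N m; "eef_pos": TCP position; "tool_rot": TCP orientation; "wrist_force": force on the tool from outside, world axes, zero at the start; "torque": the same for the moment, N m; "opening": finger opening in m; "gripper_force": force on a finger pad.
Only numpy, scipy, OpenCV 4.12 (cv2) and the standard library are available. Lean on these libraries where they do the work, as an engineer would, in place of code of your own. Each camera call takes 0.05 s, during which the arm holds its last target. There are 200 camera calls.

## Working session

There is one attempt and no reset: what is moved stays moved. The work goes in short steps, each a Python script; the robot and the scene stay as the last script left them, time stands still between calls to the robot, and variables do not carry over. Pictures are saved under pics/ and viewed, at most 10 in all, crops included, and the job is handed in when it is done.

```bash
mkdir -p pics; ls
cat > h.py <<'E'
import numpy as np, cv2
from plant import manip
def grab(n,tag):
    c=manip.read_camera(n); cv2.imwrite(f'pics/{tag}.png',c['pixels'][...,::-1]); np.savez(f'{tag}.npz',**c); return c
def cloud(c):
    h,w=c['range_z'].shape
    u,v=np.meshgrid(np.arange(w),np.arange(h))
    p=cv2.undistortPoints(np.stack([u,v],-1).reshape(-1,1,2).astype(np.float64),c['mtx'],c['distortion']).reshape(h,w,2)
    z=c['range_z'][...,None]
    P=np.concatenate([p*z,z],-1)
    return P@c['T'][:3,:3].T+c['T'][:3,3]
E
python3 - <<'E'
from h import *
for n in('scene','side','wrist'):
    c=grab(n,n+'0'); print(n,c['T'].round(3).tolist(),c['mtx'][0,0])
a=[cv2.imread(f'pics/{n}0.png') for n in('scene','side')]
E
```

```text
pics
plant.py
scene [[0.852, -0.224, 0.473, -0.052], [-0.523, -0.355, 0.775, -1.013], [-0.006, -0.908, -0.42, 0.594], [0.0, 0.0, 0.0, 1.0]] 361.55762505107197
side [[0.956, -0.185, 0.226, 0.262], [-0.291, -0.558, 0.777, -1.058], [-0.017, -0.809, -0.588, 0.836], [0.0, 0.0, 0.0, 1.0]] 442.3439567496704
wrist [[0.308, -0.92, -0.241, 0.259], [-0.951, -0.298, -0.077, -0.573], [-0.001, 0.253, -0.968, 0.385], [0.0, 0.0, 0.0, 1.0]] 301.2470472056033
```

View pics/scene0.png

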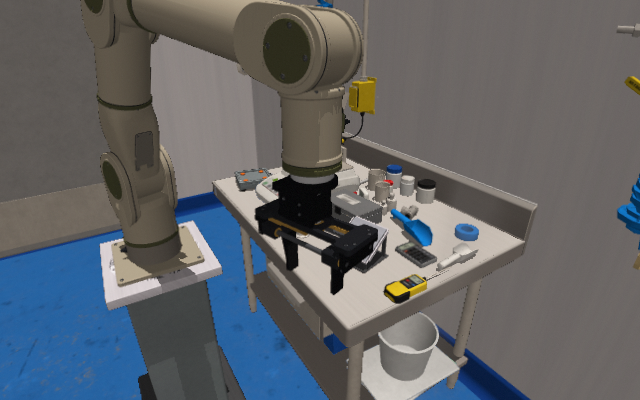

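View pics/side0.png

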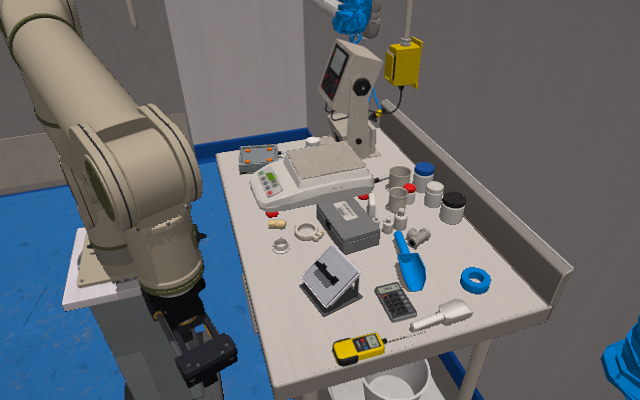

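The side view shows the cover on its rest at about (330,275), the base with its orange pads at (258,157), and the bystanders between them. I'll measure from an enlarged crop and the depth image.

Run:
```python
from h import *
im=cv2.imread('pics/side0.png')
a=cv2.resize(im[240:320,290:370],None,fx=6,fy=6,interpolation=cv2.INTER_CUBIC)
b=cv2.resize(im[135:185,230:290],None,fx=5,fy=480/50,interpolation=cv2.INTER_CUBIC)
cv2.imwrite('pics/crop.png',np.hstack([a,b]))
c=np.load('side0.npz'); P=cloud(c)
for n,(u,v) in dict(cov=(318,285),cov2=(335,260),padA=(245,161),padB=(273,160),coup=(277,224),ferr=(281,245),clamp=(309,231),jar=(314,143),box=(350,210),scaletop=(325,160),disp=(345,70)).items(): print(n,P[v,u].round(3))
# cover plane: points in ROI
R=P[245:312,298:365].reshape(-1,3); R=R[(R[:,2]>0.03)&(R[:,2]<.2)]
best=None;rng=np.random.default_rng(0)
for _ in range(800):
    q=R[rng.choice(len(R),3,False)];n=np.cross(q[1]-q[0],q[2]-q[0]);n/=np.linalg.norm(n)+1e-12
    s=np.abs((R-q[0])@n)<.0025
    if best is None or s.sum()>best.sum():best=s
Q=R[best];m=Q.mean(0);n=np.linalg.svd(Q-m)[2][2];n*=np.sign(n[2]);print('plane',n,m,len(Q),len(R),'tilt',np.degrees(np.arccos(n[2])))
h=(R-m)@n; H=R[(h>.022)&(h<.036)];print('handle',H.mean(0),len(H),np.ptp(H,0),np.sort(h)[-10:])
hx=np.array([n[0],n[1],0]);print('yaw of lean',np.degrees(np.arctan2(n[1],n[0])))
Hm=H-H.mean(0);print('handle dir',np.linalg.svd(Hm)[2][0])
# base
B=P[140:180,236:282].reshape(-1,3);s=(B[:,2]>.025)&(B[:,2]<.06)
print(np.histogram(B[:,2],bins=np.arange(-.01,.08,.005)),B[s].min(0),B[s].max(0))
```

```text
cov [ 0.472 -0.337  0.046]
cov2 [ 0.526 -0.307  0.087]
padA [0.404 0.321 0.039]
padB [0.501 0.301 0.036]
coup [ 0.437 -0.038  0.017]
ferr [ 0.43  -0.114 -0.   ]
clamp [ 0.523 -0.08   0.001]
jar [0.661 0.322 0.066]
box [ 0.643 -0.099  0.064]
scaletop [0.634 0.106 0.12 ]
disp [0.761 0.284 0.338]
plane [-0.55588025 -0.14252609  0.81895266] [ 0.5008214  -0.33253694  0.06552214] 1433 2151 tilt 35.019912086510296
handle [ 0.48488398 -0.33532426  0.09215375] 124 [0.02473222 0.06302169 0.01386337] [0.03425739 0.03432686 0.03440049 0.03461446 0.03507471 0.03533241
 0.03554899 0.03555112 0.03561671 0.0357022 ]
yaw of lean -165.61931201152515
handle dir [ 0.25540846 -0.96678723 -0.00943269]
(array([  0,  79, 147,  10,  18,  29,  26,  44, 275, 287, 221,  20,   3,
         9,  41,  27,  64]), array([-0.01 , -0.005,  0.   ,  0.005,  0.01 ,  0.015,  0.02 ,  0.025,
        0.03 ,  0.035,  0.04 ,  0.045,  0.05 ,  0.055,  0.06 ,  0.065,
        0.07 ,  0.075])) [0.37469945 0.16354492 0.02509303] [0.54246887 0.43326743 0.05939146]
```

View pics/crop.png

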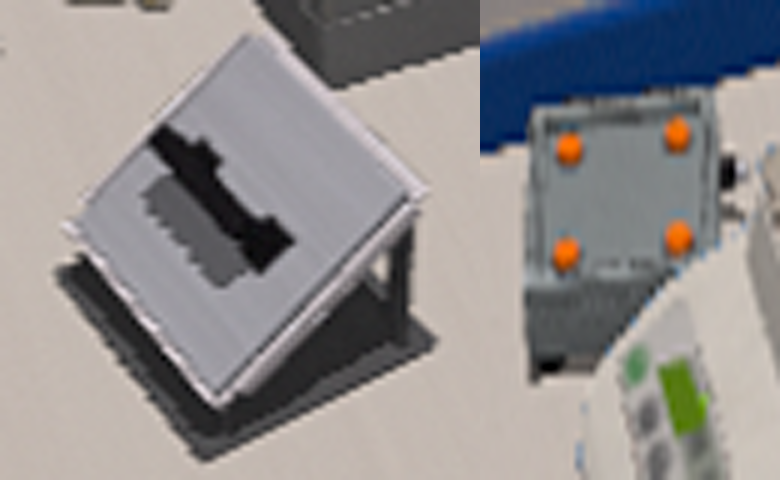

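The crop shows the bar handle centred at about (327,274) in the picture. The base pads are at about (247.6,150.6), (269.4,149), (247,161.4) and (269.8,160), and the gland is on the right (+x) side. Next I'll compute the base pose, check obstacles near it, and take close wrist views of both.

```bash
cat >> h.py <<'E'
def onplane(c,uv,z):
    p=cv2.undistortPoints(np.array(uv,float).reshape(-1,1,2),c['mtx'],c['distortion']).reshape(-1,2)
    d=np.c_[p,np.ones(len(p))]@c['T'][:3,:3].T; o=c['T'][:3,3]
    return o+d*((z-o[2])/d[:,2])[:,None]
def cover_rot(n,yd): # tool rot with z=-n, x=along yd
    z=-n; x=yd-(yd@z)*z; x/=np.linalg.norm(x); return np.c_[x,np.cross(z,x),z]
E
python3 - <<'E'
from h import *
c=np.load('side0.npz');P=cloud(c)
Q=onplane(c,[(247.6,150.6),(269.4,149),(269.8,160),(247,161.4)],.039);print(Q.round(4),Q.mean(0))
for i in range(4): print(np.linalg.norm(Q[i]-Q[i-1]).round(4))
S=P.reshape(-1,3);S=S[(S[:,2]>.05)&(S[:,2]<.4)]
for y in np.arange(.15,.45,.03):
    print(round(y,2),[round(float(S[(abs(S[:,0]-x)<.015)&(abs(S[:,1]-y)<.015)][:,2].max(initial=0)),2) for x in np.arange(.36,.66,.03)])
n=np.array([-.556,-.1425,.819]);n/=np.linalg.norm(n);g=np.array([.487,-.335,.088])
for s in(1,-1):
    R=cover_rot(n,s*np.array([.255,-.967,0]))
    for d in(-.019,.08,.13):
        q=manip.inverse_kinematics(g+n*d,R);print(s,d,None if q is None else np.round(q,2))
b=Q.mean(0)
for a in range(4):
    t=np.radians(-8+90*a);R=cover_rot(np.array([0,0,1.]),np.array([np.cos(t),np.sin(t),0]))
    for z in(.05,.15,.25):
        q=manip.inverse_kinematics([b[0],b[1],z],R);print(a,z,None if q is None else np.round(q,2))
E
```

```text
[[0.4255 0.3933 0.039 ]
 [0.5047 0.379  0.039 ]
 [0.4891 0.2995 0.039 ]
 [0.41   0.3161 0.039 ]] [0.45733848 0.34697515 0.039     ]
0.0788
0.0805
0.081
0.0808
0.15 [0.0, 0.06, 0.07, 0.08, 0.09, 0.11, 0.12, 0.12, 0.12, 0.12, 0.12]
0.18 [0.0, 0.06, 0.07, 0.08, 0.09, 0.12, 0.12, 0.12, 0.12, 0.12, 0.12]
0.21 [0.0, 0.0, 0.07, 0.08, 0.09, 0.12, 0.12, 0.12, 0.12, 0.12, 0.12]
0.24 [0.0, 0.0, 0.0, 0.0, 0.0, 0.0, 0.0, 0.0, 0.0, 0.0, 0.0]
0.27 [0.0, 0.0, 0.0, 0.0, 0.0, 0.0, 0.0, 0.0, 0.0, 0.0, 0.0]
0.3 [0.0, 0.0, 0.0, 0.0, 0.0, 0.0, 0.0, 0.0, 0.0, 0.0, 0.0]
0.33 [0.0, 0.0, 0.0, 0.0, 0.0, 0.0, 0.0, 0.0, 0.0, 0.07, 0.07]
0.36 [0.0, 0.0, 0.0, 0.0, 0.0, 0.0, 0.0, 0.0, 0.0, 0.07, 0.07]
0.39 [0.0, 0.0, 0.0, 0.0, 0.0, 0.0, 0.0, 0.0, 0.0, 0.0, 0.0]
0.42 [0.0, 0.0, 0.0, 0.0, 0.0, 0.0, 0.0, 0.0, 0.0, 0.0, 0.0]
0.45 [0.0, 0.0, 0.0, 0.0, 0.0, 0.0, 0.0, 0.0, 0.0, 0.0, 0.0]
1 -0.019 [ 0.97  0.28 -0.18  2.02 -0.81  0.68 -1.48]
1 0.08 [ 1.03  0.12 -0.12  2.02 -0.73  0.88 -1.53]
1 0.13 [ 1.06  0.05 -0.09  1.99 -0.7   0.99 -1.55]
-1 -0.019 [ 1.1   0.3  -0.32  2.02 -0.75  0.66  1.62]
-1 0.08 [ 1.16  0.13 -0.26  2.01 -0.71  0.88  1.59]
-1 0.13 [ 1.2   0.06 -0.23  1.99 -0.69  0.99  1.58]
0 0.05 [-0.37  0.42 -0.44  1.76  0.2   1.01 -2.59]
0 0.15 [-1.01  0.27  0.34  1.71 -0.1   1.17 -2.36]
0 0.25 [-1.02  0.2   0.34  1.58 -0.07  1.37 -2.38]
1 0.05 [ 0.1   0.64 -1.07  1.74  0.61  1.14 -1.3 ]
1 0.15 [ 0.1   0.47 -1.05  1.65  0.43  1.27 -1.17]
1 0.25 [ 0.1   0.38 -1.05  1.52  0.33  1.44 -1.1 ]
2 0.05 [ 0.05  0.59 -0.99  1.74  0.55  1.11  0.31]
2 0.15 [ 0.1   0.47 -1.05  1.65  0.43  1.27  0.4 ]
2 0.25 [ 0.1   0.38 -1.05  1.52  0.33  1.44  0.47]
3 0.05 [ 0.19  0.76 -1.25  1.74  0.77  1.23  1.75]
3 0.15 [ 0.2   0.58 -1.24  1.65  0.57  1.33  1.87]
3 0.25 [ 0.21  0.47 -1.24  1.51  0.44  1.47  1.96]
```

Pad spacing comes out at 80 mm, as it should; base yaw is about -10.4°. Now the wrist look at the cover.

Run:
```python
from h import *
n=np.array([-.556,-.1425,.819]);n/=np.linalg.norm(n);g=np.array([.487,-.335,.088])
R=cover_rot(n,np.array([.255,-.967,0]))
print(manip.observe()['time_s'])
manip.move_ptp(g+n*.12,R);print(manip.observe()['time_s'],manip.observe()['joint_pos'])
grab('wrist','w1')
c=np.load('w1.npz');P=cloud(c);v=P.reshape(-1,3);r=v-g
k=(np.linalg.norm(r,axis=1)<.095)&(v[:,2]>.02)&(c['range_z'].ravel()>.02);A=v[k]
h0=(A-g)@n
s=abs(h0+.025)<.006;m=A[s].mean(0);nn=np.linalg.svd(A[s]-m,full_matrices=False)[2][2];nn*=np.sign(nn[2])
h=(A-m)@nn;s=abs(h)<.003;m=A[s].mean(0);nn=np.linalg.svd(A[s]-m,full_matrices=False)[2][2];nn*=np.sign(nn[2]);h=(A-m)@nn
print('plane',nn,m,s.sum(),np.degrees(np.arccos(nn[2])))
H=A[(h>.027)&(h<.036)]; print(len(H),H.mean(0),np.median(h[(h>.025)&(h<.04)]))
# min area rect of handle top in plane
R=cover_rot(nn,np.array([.255,-.967,0]));q=((H-g)@R[:,:2])
(cx,cy),sz,an=cv2.minAreaRect((q*1000).astype(np.float32));print(cx,cy,sz,an)
top=g+R[:,0]*cx/1e3+R[:,1]*cy/1e3; top+=nn*(-((top-m)@nn)+.025);print('grip centre',top)
# plate rectangle
S=A[abs(h)<.003];q=(S-g)@R[:,:2]*1000;print('plate ext',q.min(0),q.max(0),cv2.minAreaRect(q.astype(np.float32)))
```

```text
0.15
1.4583 [ 1.05360348  0.06388158 -0.09336567  1.99762471 -0.70110257  0.9691994
 -1.54681768]
plane [-0.55484942 -0.14151019  0.81982741] [ 0.50089432 -0.33253774  0.06568716] 10482 34.93247920734027
767 [ 0.48438472 -0.33465308  0.092791  ] 0.03173555102955189
-2.046031951904297 -0.6255640983581543 (63.176025390625, 10.800216674804688) 0.16009123623371124
grip centre [ 0.48772872 -0.33269837  0.08724333]
plate ext [-63.85884838 -56.10168883] [58.58268552 58.54679745] ((-2.6345176696777344, 1.2104339599609375), (122.58931732177734, 114.47042846679688), 0.10849273949861526)
```

View pics/w1.png

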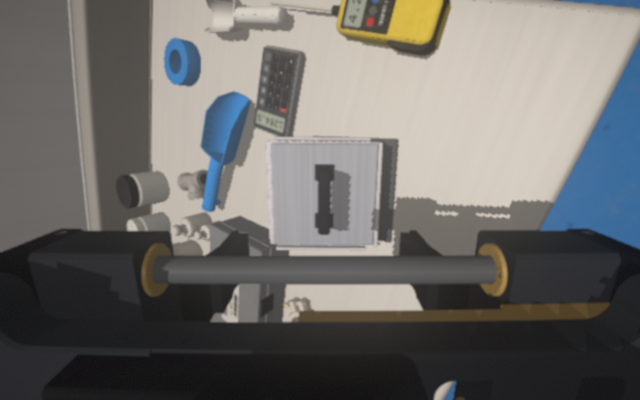

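The wrist view shows the cover with its handle at (325,200), clear of the fingers. The handle measures 63 x 10.8 mm and 0.16° off the tool axes, which fits. A quick look at the base next, since moves are fast.

Run:
```python
from h import *
o=manip.observe();p=np.array(o['eef_pos']);manip.move_l(p+[-.03,0,.12],velocity=.3)
b=np.array([.4573,.347,0]);t=np.radians(90-10.4);R=cover_rot(np.array([0,0,1.]),np.array([np.cos(t),np.sin(t),0]))
manip.move_ptp(b+[0,0,.19],R);o=manip.observe();print(o['time_s'],np.round(o['joint_pos'],2))
c=grab('wrist','w2');P=cloud(c)
v=P.reshape(-1,3);k=(abs(v[:,0]-b[0])<.1)&(abs(v[:,1]-b[1])<.1)&(c['range_z'].ravel()>.02)
print(np.histogram(v[k,2],bins=np.arange(-.006,.06,.004)))
px=c['pixels'].astype(int);M=((px[...,0]>190)&(px[...,1]>60)&(px[...,1]<170)&(px[...,2]<80)).astype(np.uint8)
N,L,st,ce=cv2.connectedComponentsWithStats(M)
for i in range(1,N):
    if st[i,4]>15: print(st[i],ce[i].round(1),np.median(P[L==i],0).round(4),onplane(c,[ce[i]],.039).round(4))
r=v[k];r=r[(r[:,2]>.0395)&(r[:,2]<.046)];rc=cv2.minAreaRect((r[:,:2]*1000).astype(np.float32));print(rc)
```

```text
4.6083 [ 0.11  0.44 -1.06  1.6   0.39  1.34 -1.19]
(array([   2, 9049,  277,    0,    0,    0,   17,   85,   60, 2521, 8822,
       2544, 3379,    0,    0,    0]), array([-0.006, -0.002,  0.002,  0.006,  0.01 ,  0.014,  0.018,  0.022,
        0.026,  0.03 ,  0.034,  0.038,  0.042,  0.046,  0.05 ,  0.054,
        0.058]))
[313 295  21  10  89] [322.1 298.3] [0.4295 0.2032 0.0125] [[0.4326 0.2194 0.039 ]]
((458.4961242675781, 353.8851318359375), (140.18255615234375, 139.5506134033203), 78.55332946777344)
```

View pics/w2.png

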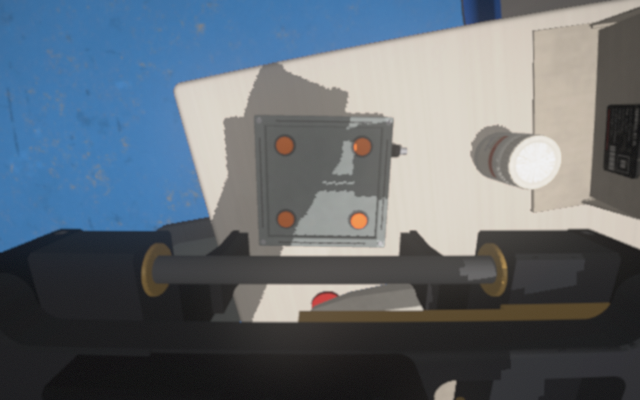

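The wrist view shows the whole base with its pads at (285,145), (362,147), (286,219) and (359,221). The rim outline and the side-view pads disagree by 7 mm in y, so I'll resolve that.

Run:
```python
from h import *
c=np.load('w2.npz');P=cloud(c)
Q=onplane(c,[(285,145.5),(362,147),(359,221),(286,219)],.039);print(Q.round(4),Q.mean(0),[np.linalg.norm(Q[i]-Q[i-1]).round(4) for i in range(4)])
C=onplane(c,[(256,117),(392,117),(384,246),(261,245)],.042);print('rim corners',C.round(4),C.mean(0))
v=P.reshape(-1,3);b=np.array([.4585,.351,0])
r=v[(np.abs(v[:,:2]-b[:2]).max(1)<.095)&(v[:,2]>.0405)&(v[:,2]<.046)]
t=np.radians(-11.);U=np.array([[np.cos(t),np.sin(t)],[-np.sin(t),np.cos(t)]])
q=(r[:,:2]-b[:2])@U.T*1000;print('rim pct',np.percentile(q,[.2,1,99,99.8],axis=0).round(1).tolist())
for a in(0,1):
  for s in(-1,1):
    k=(abs(q[:,1-a])<45)&(q[:,a]*s>40);w=q[k];print('side',a,s,k.sum(),np.percentile(w[:,a],[1,50,99]).round(1),'slope deg',np.degrees(np.polyfit(w[:,1-a],w[:,a],1)[0]).round(2))
s=np.load('side0.npz');Ps=cloud(s).reshape(-1,3);r=Ps[(np.abs(Ps[:,:2]-b[:2]).max(1)<.095)&(Ps[:,2]>.038)&(Ps[:,2]<.048)]
print('side-cam rim',cv2.minAreaRect((r[:,:2]*1000).astype(np.float32)),len(r))
```

```text
[[0.428  0.4003 0.039 ]
 [0.5055 0.3843 0.039 ]
 [0.4901 0.306  0.039 ]
 [0.4121 0.3229 0.039 ]] [0.45891909 0.35338324 0.039     ] [np.float64(0.079), np.float64(0.0791), np.float64(0.0798), np.float64(0.0798)]
rim corners [[0.4061 0.4332 0.042 ]
 [0.5391 0.4083 0.042 ]
 [0.5127 0.2731 0.042 ]
 [0.3789 0.2994 0.042 ]] [0.45917937 0.35348907 0.042     ]
rim pct [[-70.1, -66.8], [-69.5, -66.1], [68.4, 72.4], [69.1, 72.8]]
side 0 -1 813 [-69.8 -64.5 -59.2] slope deg 1.11
side 0 1 868 [43.6 62.9 68.8] slope deg 0.29
side 1 -1 750 [-66.8 -60.9 -56.1] slope deg -0.26
side 1 1 1016 [42.9 67.2 72.8] slope deg -1.5
side-cam rim ((455.1343994140625, 353.1604919433594), (148.7410125732422, 140.6594696044922), 79.9510726928711) 320
```

The wrist pads, rim corners and rim outline all agree: centre (0.459, 0.3535), yaw -11.5°. Now the grasp and lift.

```bash
cat >> h.py <<'E'
n=np.array([-.5548,-.1415,.8198]);n/=np.linalg.norm(n);g=np.array([.4877,-.3327,.0872])
RC=cover_rot(n,np.array([.255,-.967,0]))
t=np.radians(90-11.5);RB=cover_rot(np.array([0,0,1.]),np.array([np.cos(t),np.sin(t),0]))
B=np.array([.4588,.3537,0])
def st(l=''):
    o=manip.observe();print(l,o['time_s'],'eef',np.round(o['eef_pos'],4),'F',np.round(o['wrist_force'],2),'M',np.round(o['torque'],2),'open',round(o['opening'],4),'gf',round(o['gripper_force'],1));return o
E
python3 - <<'E'
from h import *
manip.move_l(B+[0,0,.32],velocity=.3)
manip.move_ptp(g+n*.12+[-.03,0,.1],RC)
manip.move_gripper(.05)
manip.move_l(g+n*.06,velocity=.3)
manip.move_l(g-n*.019,velocity=.1);st('at')
manip.move_gripper(0.0,40);st('gripped')
manip.move_l(g+n*.03,velocity=.1);st('lift')
manip.move_l(g+n*.10+[0,0,.13],velocity=.25);st('up')
grab('wrist','w3');grab('side','s3')
a=cv2.imread('pics/w3.png');b=cv2.imread('pics/s3.png');cv2.imwrite('pics/c3.png',np.hstack([cv2.resize(a,(400,250)),b[200-20:320+110,200:600][:250]]))
E
```

```text
at 10.3 eef [ 0.4982 -0.3306  0.0722] F [-0.15 -0.58  0.43] M [-0.08  0.68  0.02] open 0.0494 gf 0.0
gripped 11.0333 eef [ 0.4982 -0.33    0.0716] F [ 0.17 -0.01  1.39] M [-0.08  0.68 -0.01] open 0.0115 gf 40.0
lift 11.675 eef [ 0.4711 -0.3367  0.1115] F [-0.32  0.49 -1.16] M [-0.09  0.82 -0.02] open 0.0116 gf 40.0
up 12.5917 eef [ 0.4321 -0.3461  0.2974] F [ 0.24  0.53 -1.51] M [-0.11  0.86 -0.02] open 0.0116 gf 40.0Traceback (most recent call last):
  File "<stdin>", line 11, in <module>
    return _nx.concatenate(arrs, 1, dtype=dtype, casting=casting)
           ~~~~~~~~~~~~~~~^^^^^^^^^^^^^^^^^^^^^^^^^^^^^^^^^^^^^^^
ValueError: all the input array dimensions except for the concatenation axis must match exactly, but along dimension 0, the array at index 0 has size 250 and the array at index 1 has size 220
```

It is gripped (opening 11.6 mm, about 1.5 N of weight). I'll carry it over the base and check how the cover sits in the tool with the wrist depth.

Run:
```python
from h import *
manip.move_ptp(B+[0,0,.26],RB);o=st('over')
c=grab('wrist','w4');grab('side','s4')
P=cloud(c);T=(P-np.array(o['eef_pos']))@np.array(o['tool_rot'])
v=T.reshape(-1,3);k=(abs(v[:,2]-.006)<.012)&(np.abs(v[:,:2]).max(1)<.085)&(c['range_z'].ravel()>.02)
A=v[k];print(len(A),A.min(0),A.max(0))
if len(A)>50:
    m=A.mean(0);nn=np.linalg.svd(A-m,full_matrices=False)[2][2];print('normal in tool',nn,m)
    s=abs((A-m)@nn)<.002;A=A[s];m=A.mean(0);nn=np.linalg.svd(A-m,full_matrices=False)[2][2];print(nn,m,s.sum());print(cv2.minAreaRect((A[:,:2]*1000).astype(np.float32)))
a=cv2.imread('pics/w4.png');b=cv2.imread('pics/s4.png');cv2.imwrite('pics/c4.png',np.hstack([cv2.resize(a,(400,250)),cv2.resize(b[60:185,180:380],(400,250))]))
```

```text
over 15.1917 eef [0.4596 0.3526 0.2598] F [ 0.39  0.17 -1.98] M [-0.09 -0.05 -0.02] open 0.0116 gf 40.0
14358 [-0.04596962 -0.05472276 -0.00593422] [0.05383473 0.0554136  0.0128842 ]
normal in tool [ 0.01774386 -0.0018641  -0.99984083] [0.03183778 0.00013831 0.00582914]
[ 0.00579098 -0.00117913 -0.99998254] [0.03189785 0.00030395 0.0059119 ] 13814
((3.7972335815429688, 0.23554611206054688), (99.5208740234375, 109.72065734863281), 0.04800190031528473)
```

View pics/c4.png

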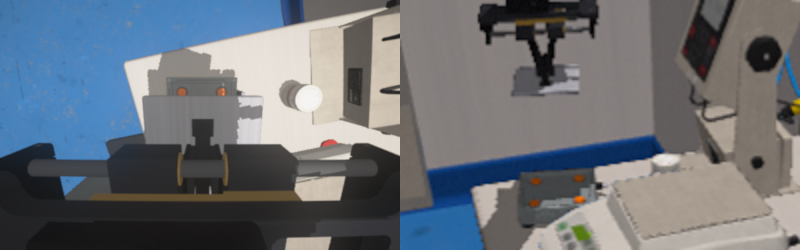

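The left half (wrist) shows the plate square and level in the fingers, with the far edge about 1 mm short of centre. The right half (side) shows it hanging level over the base. I'll lower in stages, correcting that offset and the arm's tracking error.

Run:
```python
from h import *
G=B+.001*RB[:,0]; cor=np.zeros(3)
def go(z,v):
    manip.move_l(G+[0,0,z]+cor,RB,velocity=v)
go(.12,.15);manip.wait(.3);o=st('.12');e=G+[0,0,.12]-np.array(o['eef_pos']);cor[:2]+=e[:2];print('rot err',np.round(RB.T@np.array(o['tool_rot']),4)[:, 2])
go(.075,.08);manip.wait(.3);o=st('.075');e=G+[0,0,.075]-np.array(o['eef_pos'])-0;cor[:2]+=e[:2]
for z in(.062,.058,.055,.052):
    go(z,.03);o=st(z)
    if np.abs(o['wrist_force']).max()>25: break
grab('side','s5')
```

```text
.12 16.675 eef [0.4592 0.3548 0.1204] F [ 0.03 -0.31 -1.79] M [-0.02 -0.12 -0.04] open 0.0115 gf 40.0
rot err [4.e-04 5.e-04 1.e+00]
.075 17.6917 eef [0.459  0.3546 0.0753] F [-0.98 -1.25 -1.6 ] M [-0.02 -0.06  0.01] open 0.0117 gf 40.0
0.062 18.275 eef [0.4588 0.3546 0.0619] F [ 0.24  0.29 -1.19] M [ 0.01 -0.09  0.  ] open 0.0117 gf 40.0
0.058 18.5583 eef [0.4588 0.3545 0.0578] F [ 0.27 -0.36 -1.64] M [-0.   -0.09 -0.02] open 0.0118 gf 40.0
0.055 18.8083 eef [0.4588 0.3545 0.0548] F [-0.34 -0.64 -0.04] M [-0.04 -0.07 -0.02] open 0.0115 gf 40.0
0.052 19.0583 eef [0.4589 0.3547 0.0519] F [ 0.87 -1.08 -0.78] M [ 0.04 -0.19  0.01] open 0.0117 gf 40.0
```

No contact up to now; it should come at about 0.052. I'll press on in small steps.

Run:
```python
from h import *
p=np.array(manip.observe()['eef_pos']);xy=B+.001*RB[:,0]
for z in np.arange(.051,.0435,-.001):
    manip.move_l([xy[0],xy[1],z],RB,velocity=.02);manip.wait(.1);o=st(round(z,4))
    if o['wrist_force'][2]>30: break
```

```text
0.051 19.4583 eef [0.4589 0.3547 0.051 ] F [-1.3  -0.35  1.96] M [-0.14  0.16  0.03] open 0.0115 gf 40.0
0.05 19.8083 eef [0.4589 0.3547 0.05  ] F [-1.24 -1.34  2.34] M [-0.17  0.25  0.02] open 0.0114 gf 40.0
0.049 20.1583 eef [0.4589 0.3547 0.0489] F [-0.59 -1.47  2.18] M [-0.11  0.23  0.01] open 0.0113 gf 40.0
0.048 20.5083 eef [0.459  0.3547 0.0484] F [-3.01 -3.17  7.47] M [-0.59  0.64  0.06] open 0.0114 gf 40.0
0.047 20.8583 eef [0.459  0.3547 0.0484] F [-6.55 -6.96 18.13] M [-1.55  1.36 -0.06] open 0.0116 gf 40.0
0.046 21.2083 eef [0.459  0.3547 0.0483] F [-10.39 -10.92  29.5 ] M [-2.43  2.03 -0.06] open 0.0112 gf 40.0
0.045 21.5583 eef [0.459  0.3547 0.0482] F [-12.2  -15.03  40.85] M [-3.26  2.76 -0.05] open 0.0115 gf 40.0
```

A hard stop at the expected height, but with sideways force. I'll ease off, release, back up, and measure the cover.

```bash
cat > look.py <<'E'
from h import *
import sys
tag=sys.argv[1]
c=grab('wrist',tag);P=cloud(c);v=P.reshape(-1,3)
U=RB[:,:2];q=(v-B)@np.c_[RB[:,0],-RB[:,1],[0,0,1]]
ok=(c['range_z'].ravel()>.02)
k=ok&(np.abs(q[:,:2]).max(1)<.052)&(abs(q[:,2]-.043)<.007);A=q[k]
for _ in range(3):
    cf=np.linalg.lstsq(np.c_[A[:,:2],np.ones(len(A))],A[:,2],rcond=None)[0];r=A[:,2]-np.c_[A[:,:2],np.ones(len(A))]@cf;A=A[abs(r)<.002]
print('plate top tilt x,y',cf[:2].round(4),'z mid',cf[2].round(4),len(A))
k=ok&(np.abs(q[:,:2]).max(1)>.0605)&(np.abs(q[:,:2]).max(1)<.069)&(abs(q[:,2]-.042)<.005);A=q[k]
cf=np.linalg.lstsq(np.c_[A[:,:2],np.ones(len(A))],A[:,2],rcond=None)[0];print('rim tilt',cf[:2].round(4),'z',cf[2].round(4),len(A))
im=cv2.imread(f'pics/{tag}.png');cv2.imwrite(f'pics/{tag}c.png',cv2.resize(im[90:260,220:440],(660,510),interpolation=cv2.INTER_CUBIC))
E
python3 - <<'E'
from h import *
xy=B+.001*RB[:,0]
manip.move_l([xy[0],xy[1],.0475],RB,velocity=.02);st()
manip.move_gripper(.05);st('rel')
manip.move_l([xy[0],xy[1],.19],RB,velocity=.15);st()
E
python3 look.py w6
```

```text
21.8333 eef [0.4595 0.3549 0.0484] F [-2.83 -3.81 12.65] M [-0.85  0.49 -0.03] open 0.0119 gf 40.0
rel 22.75 eef [0.459  0.3547 0.0475] F [-0.11  0.36  0.19] M [-0.02 -0.11 -0.02] open 0.0499 gf 0.0
 23.85 eef [0.4587 0.3543 0.1891] F [-0.99  0.23 -0.29] M [ 0.   -0.06 -0.01] open 0.0498 gf 0.0
plate top tilt x,y [-0.0004 -0.0008] z mid 0.0425 8450
rim tilt [ 0.0002 -0.0005] z 0.0426 3390
```

View pics/w6c.png

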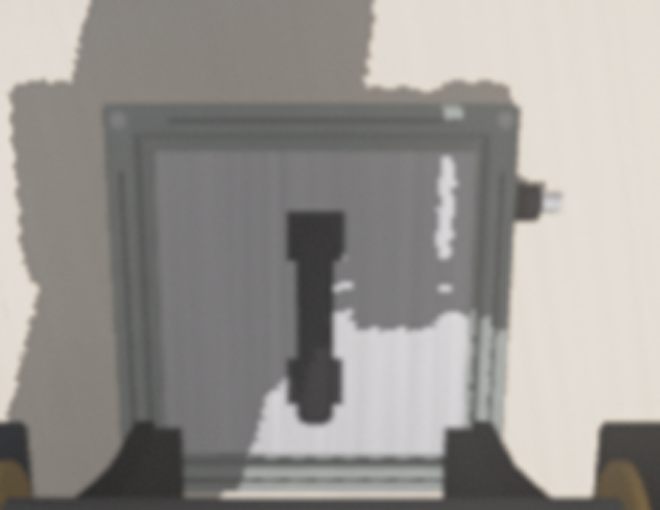

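The view shows the cover inside the rim with an even gap. Its top is within 0.1 mm of the rim height, tilt is under 0.001 rad, and the fingers are well clear. Handing in.

```bash
python3 -c "
from h import *
print(manip.sign_off());st()"
```

```text
the job is handed in; nothing more can be done
None
the job is handed in; nothing more can be done
```

The cover is in the base's rim, pressed down and released: the last wrist-camera measurement put its top within 0.1 mm of the rim and level to under 0.001 rad, and I handed the job in at about 24 s; no verdict came back, and I did not re-measure the bystanders.

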